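# Open the child-resistant degreaser bottle and park its cap in the tray

## Robot

A 6-joint arm with a two-finger parallel gripper is mounted at the origin on the work surface. World frame = base frame: x ahead of the robot, y to its left, z up, the work surface at z = 0. Lengths are in mm, angles in rad, forces in N, time in s.
With the tool pointing down it reaches from about 350 to 975 mm from the base axis. Payload 17.4 kg.
Tool frame: the origin (TCP) lies midway between the tips of the shut fingers; the grasp point (between the pads) lies 19 mm behind it; z points along the fingers, x is the direction in which the jaws open and shut, and the axes are right-handed (so a half turn about z gives the same grasp; the last joint's range is limited). The gripper opens to 85 mm and grips with 20 to 120 N. Pads are 22 mm wide; open, the fingers measure 114 mm over their backs; the gripper's body (76 mm by 85 mm) begins 54 mm behind the grasp point. The pads swing forward as they close: fully open they stand 13 mm farther back than shut.
Start: joints at [-1.237, 0.116, 1.442, -0, 1.584, -0.038], TCP at [245.214, -628.89, 201.203] pointing down, gripper open.
Joint ranges: [-2.83, 2.83], [-0.83, 2.19], [0.07, 2.5], [-1.14, 4.28], [0.01, 3], [-2.97, 2.97]. Speed limits (rad/s): [1.89, 1.89, 2.22, 3.14, 3.14, 3.14].

## Interface

Orientations are given as a unit quaternion [x, y, z, w].
In Python, from plant import * gives the robot as it stands. The module is installed in compiled form; this text tells all that it offers.
- The arm moves only by the shell command python3 -m creep 'ROWS'. ROWS is text: rows parted by semicolons, each of 5 numbers parted by spaces: the shift along the tool's x, y, z in mm, then the turn about the tool's z in rad, then the finger opening in mm, from 0 to 85.4. A call has 1 to 5 rows; each row is the pose to reach, as a shift and turn from the pose measured when the call began, along the tool's axes at that moment; what a row does not reach only later rows make up. A row lasts 1/12 s, in which the tool goes at most 41.7 mm and 7.16 degrees, less where a joint would pass 70% of its speed; a pose out of reach is approached as far as the arm can. A call with a gripper value outside its range is refused whole. The fingers move at their own pace and stop on an object; the grip force is fixed at half the most. Time passes only in rows, so rows that repeat a pose let the fingers close. It gives the time, the measured TCP pose, the force and the opening at its end, in the units of the state.
- get_state(): the state, without advancing time (a new reading comes with each control period).
- grab_frame(name): name is "scene" or "top" or "wrist"; returns (picture, depth): 420x560x3 uint8, red, green, blue; 420x560 float32, mm along the optical axis (not along the pixel's ray), 0 where there is no reading.
- get_calibration(name): a dict with "K" (3x3 intrinsics, pixels), "eye" and "attitude" of the camera in the world; the wrist camera has in their place "tool_from_camera" (4x4, takes a point from camera to tool coordinates, whose origin is the TCP and whose axes are the tool frame's). Camera axes: x right, y down, z forward; pixel columns grow to the right and rows downward; lengths in mm; the calibration is good to about 2 mm. A picture is of the moment at which its call begins: read the wrist's pose just before it. get_calibration takes no time and is no camera call.
- sign_off(): hands the job in, once; it reports no verdict.
The state is a dict: "t": time; "joint_pos": joint angles; "joint_vel": joint speeds; "effort": joint torques, N m; "eef_pos": TCP position; "tcp_rot": TCP orientation; "contact_force": force on the tool from outside, world axes, zero at the start; "wrist_torque": the same for the moment, N m; "grip_width": finger opening in mm.
Only numpy, scipy, OpenCV 4.12 (cv2) and the standard library are available. Lean on these libraries where they do the work, as an engineer would, in place of code of your own. Each camera call takes 0.05 s, during which the arm holds its last target.

## Task

Open the white degreaser bottle that is wedged in the black holder: press its red child-resistant cap down hard and, keeping it down, turn it anticlockwise until the yellow pointer is at the green mark, then lift the cap straight off. Set the cap down gently, open side down, in the large padded bay of the clear valve cap tray, and let go of it. The cap must stay off the gritty bench, and the tray and the other things are left where they are.

Things in the scene. Friction and masses are not known exactly. Their poses are not given: they have to be found in the camera images.
- bottle: square white bottle, 88 x 88 mm, wedged fast in a black 106 x 106 mm cup holder insert (62 mm high) whose 136 mm square flange is screwed to the bench. Origin on the bench under the bottle's axis, z up, +x towards the red mark. Body up to 120 mm above the bench, sloping shoulder to 129 mm, blue label, 42 mm neck with three bayonet lugs (53 mm over them), rim at 160 mm.
- cap: red ribbed child-resistant cap, 62 mm wide, 40 mm tall, 45 to 75 g, open below. Origin: centre of its lower rim, z up, +x towards its yellow pointer. Locked, the rim is 140 mm above the bench, top at 180. A spring inside pushes it up: 8 N at rest, 16 N when 5 mm down, 20 N at 8 mm (bottom). It turns only while pressed over 5 mm down (6 to 7 is good). Raised 25 mm it is clear of the neck.
- pointer (a point): outer end of the yellow pointer on the cap's top face, 28 mm from its axis, 40 mm above its rim. Locked, it stands within 6 degrees of the red mark. Only anticlockwise turning (seen from above) opens; clockwise is blocked
- locked_mark (a point): red mark on the bottle's shoulder, 38 mm from the axis, 125 mm above the bench
- open_mark (a point): green mark on the shoulder, 38 mm from the axis, 125 mm above the bench, 60 degrees anticlockwise of the red mark. Keep the cap down until turned over 45 degrees. From 45 to 75 degrees its hooks are free of the lugs: eased up, it rises by the spring and lifts straight off. A stop follows near 80 degrees
- tray: loose clear acrylic tray, 210 mm (its x) by 150 mm (its y), walls 18 mm high and 4 mm thick, 0.38 kg. Origin: centre of its underside. A divider at x = +47 mm parts three small pockets of valve caps (+x end) from the large bay.
- tray_bay (a point): centre of the large bay of the tray, on top of its grey pad, 7 mm above the bench; the bay is 146 mm (tray x) by 142 mm (tray y), its walls stand 11 mm above the pad
- gapper: bystander: steel plier-type spark plug gapper with black grips, 150 mm long, lying flat, 16 mm high; origin on the bench below its middle, x along it
- tin: bystander: round tin with a blue band, 72 mm in diameter, 55 mm tall; origin: centre of its underside
- plugbox: bystander: cardboard spark plug box, 95 x 48 x 46 mm; origin: centre of its underside
Not all that is in view belongs to the job. There is more than one size of the cap; the one meant has the size given above.

How it is judged (in metres and radians):
On the way, in this order (a step that is already met when the one before it is completed fails the run):
1. the cap is pressed down against its spring, at least 3.5 mm below its locked height (z of cap in the frame of bottle below 0.1365 m), for 0.05 s.
2. the cap is turned anticlockwise to the open position: the pointer more than about 38 degrees from the red mark, towards and at the green mark, the cap still on the neck (y of pointer in the frame of bottle above 0.0172 m and horizontal distance between cap and bottle below 0.006 m and z of cap in the frame of bottle below 0.15 m), for 0.1 s.
3. the cap is lifted clear of the neck (z of cap in the frame of bottle above 0.162 m), for 0.1 s.
At the end, for the whole second after the job is handed in: The cap lies at rest, open side down and flat (within 0.08 rad), on the pad inside the tray's large bay (its rim within 4 mm of the pad's height, nowhere on a wall); the tray is within 30 mm of where it was (x of cap in the frame of tray_bay between -0.045 and 0.045 m and y of cap in the frame of tray_bay between -0.043 and 0.043 m and z of cap in the frame of tray_bay between -0.004 and 0.004 m and angle between cap's own z axis and vertical below 0.08 rad and linear speed of cap below 0.02 m/s and distance of tray from where it was at the start of the episode below 0.03 m); the robot touches nothing.
It fails at once if the cap is dropped (falls faster than 0.7 m/s with no finger on it) (contact force between the fingers and cap below 0.05 N and linear speed of cap above 0.7 m/s).
It fails at once if the cap comes down on the bench beside the tray (its origin lower than 35 mm outside the tray's outline) (height (world z) of cap below 0.035 m and (x of cap in the frame of tray above 0.105 m or x of cap in the frame of tray below -0.105 m or y of cap in the frame of tray above 0.075 m or y of cap in the frame of tray below -0.075 m)).
It fails at once if the tray is shoved more than 30 mm (distance of tray from where it was at the start of the episode above 0.03 m).
It fails at once if a bystander is moved more than 20 mm (distance of any of gapper, tin, plugbox from where it was at the start of the episode above 0.02 m).
It also fails if it takes over 45 s, if anything falls off the work surface, if the arm or the gripper's body presses on something with over 40 N, if the wrist force passes 120 N, or if a joint passes its speed limit or range.

## Working session

There is one attempt and no reset: what is moved stays moved. The work goes in short steps, Python scripts to look and compute and a shell command to move; the robot and the scene stay as the last step left them, time stands still between calls to the robot, and variables do not carry over. Pictures are saved under pics/ and viewed, and the job is handed in when it is done.

```bash
mkdir -p pics
cat > h.py <<'E'
from plant import *
import numpy as np, cv2
from scipy.spatial.transform import Rotation as R
def save(n,im): cv2.imwrite('pics/'+n,im[:,:,::-1])
def campose(name,st=None):
    c=get_calibration(name)
    if name=='wrist':
        T=np.eye(4);T[:3,:3]=R.from_quat(st['tcp_rot']).as_matrix();T[:3,3]=st['eef_pos']
        return c['K'],T@np.array(c['tool_from_camera'])
    T=np.eye(4);a=np.array(c['attitude']);T[:3,:3]=a if a.shape==(3,3) else R.from_quat(a).as_matrix();T[:3,3]=c['eye'];return c['K'],T
def cloud(d,K,T):
    v,u=np.mgrid[:d.shape[0],:d.shape[1]];K=np.array(K)
    p=np.stack([(u-K[0,2])/K[0,0]*d,(v-K[1,2])/K[1,1]*d,d],-1)
    return p@T[:3,:3].T+T[:3,3]
E
python3 - <<'E'
from h import *
s=get_state();print(s)
for n in ['scene','top','wrist']:
    c=get_calibration(n);print(n,c)
    im,d=grab_frame(n);save(n+'0.png',im);np.save(n+'0.npy',d);np.save(n+'0rgb.npy',im)
E
```

```text
{'t': 0.0, 'joint_pos': array([-1.23682520e+00,  1.16523951e-01,  1.44228333e+00,  3.77773499e-05,
        1.58402517e+00, -3.77841667e-02]), 'joint_vel': array([-1.38784188e-03,  1.87582892e-03, -1.64368132e-03,  7.97457577e-04,
       -1.18912887e-03, -8.69420637e-05]), 'effort': array([-2.73684091e-04, -7.31980777e+01, -6.32490492e+01, -1.72512323e-04,
        6.15065583e-03, -5.45414628e-05]), 'eef_pos': array([ 245.12957746, -628.6616947 ,  200.4253876 ]), 'tcp_rot': array([ 8.25606232e-01, -5.64246370e-01, -4.86976487e-04, -3.84039457e-04]), 'contact_force': array([-0.86194961, -0.32922754, -0.43736993]), 'wrist_torque': array([-0.02913195,  0.02608744,  0.03179754]), 'grip_width': 85.37757897428625}
scene {'K': array([[460.78306992,   0.        , 278.66909418],
       [  0.        , 460.78306992, 205.30161069],
       [  0.        ,   0.        ,   1.        ]]), 'eye': array([1493.11778799,  306.83636109,  958.46636291]), 'attitude': array([ 0.52554677,  0.74575662, -0.32870779, -0.24412874])}
top {'K': array([[488.71888368,   0.        , 275.554554  ],
       [  0.        , 488.71888368, 213.25302193],
       [  0.        ,   0.        ,   1.        ]]), 'eye': array([ 444.71878477,  -10.08471269, 1472.25887428]), 'attitude': array([-0.69745654,  0.71412322, -0.04297671,  0.04165807])}
wrist {'K': array([[365.24141175,   0.        , 277.20215976],
       [  0.        , 365.24141175, 204.913603  ],
       [  0.        ,   0.        ,   1.        ]]), 'tool_from_camera': array([[ 9.99999191e-01, -6.68267660e-04,  1.08194847e-03,
         1.34370560e-01],
       [ 3.05535704e-04,  9.52130527e-01,  3.05691620e-01,
        -7.75510728e+01],
       [-1.23443999e-03, -3.05691043e-01,  9.52129961e-01,
        -1.72537519e+02],
       [ 0.00000000e+00,  0.00000000e+00,  0.00000000e+00,
         1.00000000e+00]])}
```

View pics/scene0.png

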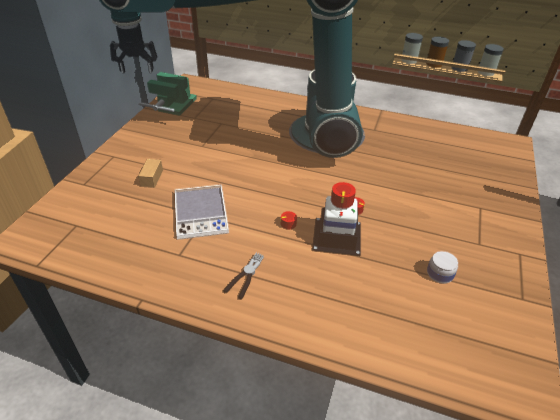

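View pics/top0.png

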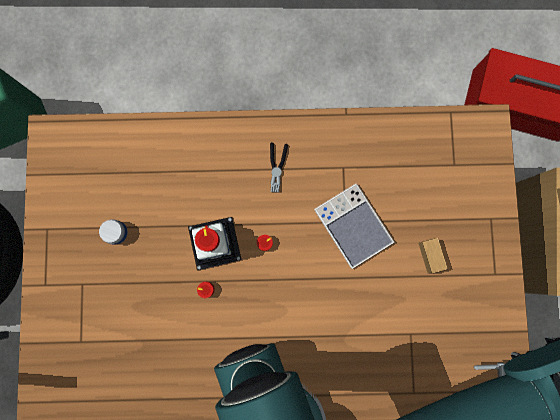

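View pics/wrist0.png

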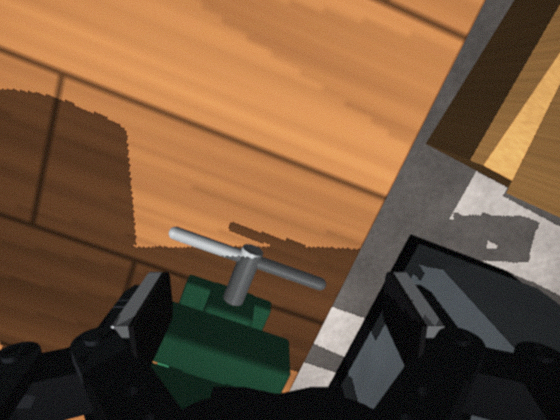

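The top view shows three red caps: (207,240) sits on the bottle, and (265,242) and (205,290) lie on the bench and look smaller. The tray is at about (355,227), the gapper at (278,168), the tin at (112,232) and the plugbox at (434,255). The cap on the bottle fits the description. I'll measure all three and check an enlarged crop.

Run:
```python
from h import *
im=np.load('top0rgb.npy');d=np.load('top0.npy');K,T=campose('top');P=cloud(d,K,T)
hsv=cv2.cvtColor(im,cv2.COLOR_RGB2HSV)
red=((hsv[...,0]<5)|(hsv[...,0]>175))&(hsv[...,1]>180)&(hsv[...,2]>90)
n,l,s,c=cv2.connectedComponentsWithStats(red.astype(np.uint8))
for i in range(1,n):
    if s[i,4]>30:
        m=l==i;p=P[m];zt=np.percentile(p[:,2],90);q=p[p[:,2]>zt-5]
        print(s[i],'top z',zt,'c',(q.max(0)+q.min(0))/2,'ext',np.ptp(q,axis=0)[:2])
x0,y0=170,200
cv2.imwrite('pics/crop0.png',cv2.resize(im[y0:310,x0:300],None,fx=6,fy=5.4,interpolation=cv2.INTER_CUBIC)[:,:,::-1])
# tray pad: grey
pz=P[...,2]
m=(hsv[...,1]<60)&(np.abs(pz-7)<6);m[:170]=0;m[290:]=0;m[:,:300]=0;m[:,410:]=0
n,l,s,c=cv2.connectedComponentsWithStats(m.astype(np.uint8));i=1+np.argmax(s[1:,4]);print(s[i])
q=P[l==i];r=cv2.minAreaRect(q[:,:2].astype(np.float32));print('pad',r,np.median(q[:,2]));print(cv2.boxPoints(r))
print('bench z',np.median(pz[340:360,100:200]))
```

```text
[ 465   48   95   75 4306] top z -526.6795585342331 c [ 911.15806241 -626.90599288  470.29116746] ext [ 932.87855529 1233.64256038]
[195 225  23  26 395] top z 184.66747864704058 c [504.81201353  95.05452404 825.9778751 ] ext [120.18645753 210.27847346]
[257 235  16  16 182] top z 35.764836486003105 c [499.45469786  15.97682318 751.51532445] ext [109.47182619  52.12307173]
[197 282  17  16 191] top z 35.44124657684074 c [411.11232833 104.6961951  751.39268263] ext [ 67.21291288 229.56181557]
[ 316  194   76   73 2538]
pad ((578.1827392578125, -250.5845184326172), (204.70591735839844, 154.9524383544922), 30.262697219848633) 7.666943439255647
[[ 450.7327  -235.24883]
 [ 528.8234  -369.0849 ]
 [ 705.6328  -265.92023]
 [ 627.54205 -132.08414]]
bench z 0.64293784397114
```

View pics/crop0.png

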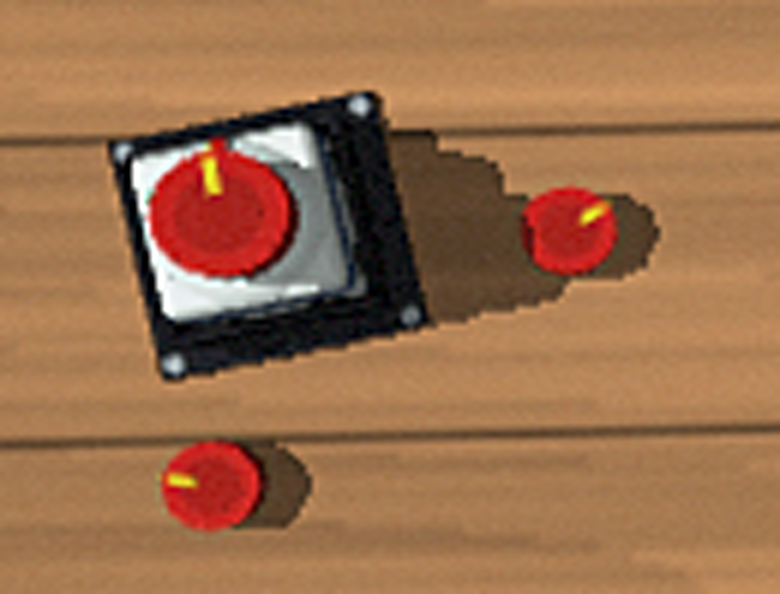

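The crop confirms it: the bottle's cap, at crop (222,213), has its yellow pointer at (211,168) beside the red mark. The two bench caps are much smaller (about 40 mm). Next I'll compute the geometry precisely.

Run:
```python
from h import *
im=np.load('top0rgb.npy');d=np.load('top0.npy');K,T=campose('top');P=cloud(d,K,T);P[d==0]=np.nan
hsv=cv2.cvtColor(im,cv2.COLOR_RGB2HSV)
def onplane(u,v,z):
    r=T[:3,:3]@np.linalg.inv(K)@np.array([u,v,1]);return T[:3,3]+r*(z-T[2,3])/r[2]
pz=P[...,2]
m=(pz>165)&(pz<200);m[:,:180]=0;m[:,260:]=0;m[:200]=0;m[280:]=0
q=P[m];print('cap pts',len(q),np.nanmedian(q[:,2]),np.percentile(q,[1,99],axis=0))
vs,us=np.nonzero(m);uv=np.array([onplane(u,v,180) for u,v in zip(us,vs)]);print(cv2.minEnclosingCircle(uv[:,:2].astype(np.float32)))
y=m&(hsv[...,0]>18)&(hsv[...,0]<36)&(hsv[...,1]>120)
vs,us=np.nonzero(y);uv=np.array([onplane(u,v,180) for u,v in zip(us,vs)]);print('yellow',uv.mean(0),len(uv))
# flange: dark
f=(im.max(2)<60)&(pz<30);f[:,:180]=0;f[:,245:]=0;f[:210]=0;f[280:]=0
q=P[f];r=cv2.minAreaRect(q[:,:2].astype(np.float32));print('flange',r,np.median(q[:,2]))
s=get_state();print(R.from_quat(s['tcp_rot']).as_matrix().round(4))
# tray points
m=(pz>10)&(pz<26);m[:170]=0;m[290:]=0;m[:,:300]=0;m[:,405:]=0
q=P[m];print('walls',len(q),cv2.minAreaRect(q[:,:2].astype(np.float32)))
m=(hsv[...,1]<60)&(hsv[...,2]<170)&(pz<12);m[:200]=0;m[290:]=0;m[:,:300]=0;m[:,405:]=0
m=cv2.morphologyEx(m.astype(np.uint8),cv2.MORPH_OPEN,np.ones((5,5)))>0
q=P[m];print('pad',len(q),cv2.minAreaRect(q[:,:2].astype(np.float32)),np.median(q[:,2]))
```

```text
cap pts 450 181.21378482584078 [[504.39873751 141.39414234 170.67844461]
 [564.72798985 200.05608869 186.94178783]]
((534.6583862304688, 170.46282958984375), 32.012969970703125)
yellow [554.22458452 174.52626476 180.        ] 15
flange ((538.748779296875, 158.80116271972656), (135.0658721923828, 159.74578857421875), 11.419919967651367) 7.071396183774368
[[ 3.633e-01 -9.317e-01 -3.000e-04]
 [-9.317e-01 -3.633e-01  9.000e-04]
 [-9.000e-04 -0.000e+00 -1.000e+00]]
walls 1288 ((570.6474609375, -243.62452697753906), (299.2790832519531, 334.48297119140625), 89.13451385498047)
pad 742 ((552.1211547851562, -272.0697021484375), (143.3657989501953, 140.8849334716797), 21.947975158691406) 7.711235096500218
```

```bash
cat > go.py <<'E'
from h import *
import sys
def go(x,y,z,yaw):
    s=get_state();M=R.from_quat(s['tcp_rot']).as_matrix()
    dv=M.T@(np.array([x,y,z])-s['eef_pos']);cur=np.degrees(np.arctan2(M[1,0],M[0,0]))
    dy=(yaw-cur+180)%360-180
    print('t',round(s['t'],2),'pos',s['eef_pos'].round(1),'yaw',cur.round(2),'tilt',M[:2,2].round(4),'F',s['contact_force'].round(1),'Tq',s['wrist_torque'].round(2),'w',round(s['grip_width'],1),'j',s['joint_pos'].round(2))
    print('  remaining tool dxyz',dv.round(1),'turn',round(-np.radians(dy),3))
if __name__=='__main__': go(*map(float,sys.argv[1:5]))
E
python3 -m creep '-8 -7 -16 0 85;-23 -20 -32 -0.06 85;-45 -40 -48 -0.12 85;-71 -63 -64 -0.2 85;-98 -86 -80 -0.3 85'; python3 go.py 534.7 170.5 280 20
```

```text
t: 0.57
eef_pos: [289.9, -504.4, 282.3]
tcp_rot: [0.901, -0.433, -0.0, -0.0]
contact_force: [1.6, 0.0, 0.7]
grip_width: 84.9
t 0.57 pos [ 289.9 -504.4  282.3] yaw -51.35 tilt [-0.0001  0.0007] F [1.6 0.  0.7] Tq [-0.03 -0.04  0.04] w 84.9 j [-1.09 -0.1   1.53  0.    1.71 -0.2 ]
  remaining tool dxyz [-374.2 -612.7    2.8] turn -1.245
```

```bash
python3 -m creep '-19 -31 0 -0.06 85;-39 -64 0 -0.13 85;-59 -97 0 -0.20 85;-79 -130 0 -0.28 85;-99 -163 0 -0.35 85' >/dev/null; python3 go.py 534.7 170.5 280 20
```

```text
t 0.98 pos [ 355.3 -322.9  283.7] yaw -31.08 tilt [ 0.0008 -0.    ] F [ 1.2 -0.8 -0.5] Tq [-0.   -0.03  0.01] w 84.9 j [-0.79 -0.32  1.71  0.    1.75 -0.25]
  remaining tool dxyz [-101.1 -515.2    3.8] turn -0.891
```

```bash
python3 -m creep '-7 -37 0 -0.07 85;-14 -75 0 -0.14 85;-22 -112 0 -0.21 85;-29 -150 0 -0.28 85;-36 -187 0 -0.35 85' >/dev/null; python3 go.py 534.7 170.5 280 20
```

```text
t 1.4 pos [ 420.7 -141.7  285.1] yaw -10.82 tilt [ 0.0023 -0.0005] F [ 0.5 -0.6  0. ] Tq [-0.01 -0.03  0.02] w 85.0 j [-0.38 -0.41  1.77  0.    1.77 -0.19]
  remaining tool dxyz [  53.3 -328.     5.2] turn -0.538
```

```bash
python3 -m creep '6 -37 0 -0.07 85;12 -75 0 -0.14 85;18 -112 0 -0.21 85;24 -150 0 -0.28 85;30 -187 0 -0.35 85' >/dev/null; python3 go.py 534.7 170.5 280 20
```

```text
t 1.82 pos [484.9  38.8 286.5] yaw 9.46 tilt [ 0.0038 -0.0003] F [ 0.6 -1.1 -0.2] Tq [-0.06 -0.04  0.04] w 85.1 j [ 0.03 -0.31  1.7  -0.    1.75 -0.14]
  remaining tool dxyz [  70.7 -121.7    6.7] turn -0.184
```

```bash
python3 -m creep '20 -34 0 -0.06 85;40 -68 0 -0.12 85;57 -98 0 -0.18 85;67 -116 5 -0.184 85;70.7 -121.7 6 -0.184 85' >/dev/null; python3 go.py 534.7 170.5 280 20
python3 - <<'E'
from h import *
s=get_state();im,d=grab_frame('wrist');save('w1.png',im);np.save('w1.npy',d);np.save('w1rgb.npy',im)
K,T=campose('wrist',s);P=cloud(d,K,T);P[d==0]=np.nan
hsv=cv2.cvtColor(im,cv2.COLOR_RGB2HSV);pz=P[...,2]
m=(pz>177)&(pz<186)&((hsv[...,0]<36)|(hsv[...,0]>170))&(hsv[...,1]>120)
q=P[m];print(len(q),np.percentile(q,[1,50,99],axis=0).round(1),cv2.minEnclosingCircle(q[:,:2].astype(np.float32)))
y=m&(hsv[...,0]>18)&(hsv[...,0]<36);print('yel',P[y].mean(0),y.sum())
E
```

```text
t 2.23 pos [534.4 173.5 280.6] yaw 20.18 tilt [ 0.0029 -0.0001] F [ 0.5  0.1 -0.4] Tq [ 0.02 -0.02 -0.04] w 84.8 j [ 0.27 -0.14  1.57 -0.    1.71 -0.08]
  remaining tool dxyz [-0.7  2.9  0.6] turn 0.003
4856 [[506.4 142.9 178.3]
 [535.1 173.4 180.2]
 [564.9 201.3 182.1]] ((536.161865234375, 172.26141357421875), 31.84429359436035)
yel [555.02892933 174.92483335 181.32505482] 188
```

View pics/w1.png

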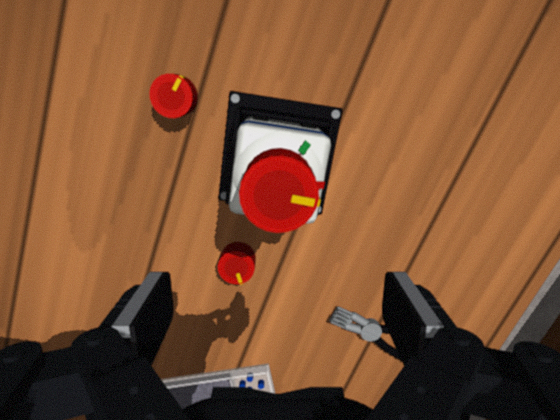

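Wrist view: big cap centred at (279,191), yellow pointer at (303,200), red mark at (320,185), green mark at (304,147). The cap centre comes out at about (535.5,171.8), and the jaws straddle it. Descending.

```bash
python3 go.py 535.5 171.8 195 20; python3 -m creep '0.2 0.5 25 0 85;0.4 1.2 50 0 85;0.4 1.8 72 0 85;0.4 1.8 85 0 85;0.4 1.8 85 0 85' >/dev/null; python3 go.py 535.5 171.8 143 20
```

```text
t 2.28 pos [534.4 172.8 280.4] yaw 20.12 tilt [ 0.0027 -0.0003] F [ 0.3  0.4 -0.6] Tq [-0.01 -0.01 -0.  ] w 84.6 j [ 0.27 -0.14  1.57 -0.    1.71 -0.08]
  remaining tool dxyz [ 0.5  1.2 85.4] turn 0.002
t 2.7 pos [534.5 170.3 193.4] yaw 20.06 tilt [-0.0003 -0.0012] F [-0.   0.5  0.1] Tq [ 0.02 -0.    0.  ] w 85.0 j [ 0.26 -0.13  1.7  -0.    1.57 -0.09]
  remaining tool dxyz [ 1.5 -1.1 50.4] turn 0.001
```

```bash
python3 -m creep '0.6 -0.4 17 0 85;1.2 -0.8 33 0 85;1.5 -1.1 45 0 85;1.5 -1.1 50 0 85;1.5 -1.1 50 0 85' >/dev/null; python3 go.py 535.5 171.8 143 20
```

```text
t 3.12 pos [535.4 171.5 143.3] yaw 20.05 tilt [-0.0009 -0.0014] F [-0.2 -0.6 -0.1] Tq [-0.01 -0.    0.04] w 85.1 j [ 0.27 -0.11  1.76 -0.    1.49 -0.08]
  remaining tool dxyz [ 0.2 -0.2  0.3] turn 0.001
```

Closing.

```bash
python3 -m creep '0 0 0 0 75;0 0 0 0 66;0 0 0 0 58;0 0 0 0 50;0 0 0 0 50' >/dev/null; python3 go.py 535.5 171.8 143 20;python3 -m creep '0 0 0 0 50;0 0 0 0 50;0 0 0 0 50' >/dev/null; python3 go.py 535.5 171.8 143 20
python3 - <<'E'
from h import *
im,d=grab_frame('wrist');save('w2.png',im)
E
```

```text
t 3.53 pos [536.1 171.7 145.4] yaw 20.05 tilt [ 0.0017 -0.0007] F [-2.6 -0.6  9.9] Tq [-0.07  0.3  -0.05] w 49.6 j [ 0.27 -0.11  1.76 -0.    1.49 -0.08]
  remaining tool dxyz [-0.5 -0.3  2.4] turn 0.001
t 3.78 pos [536.4 171.8 146.7] yaw 20.05 tilt [ 0.0032 -0.0003] F [-1.1 -1.3  9. ] Tq [-0.15  0.33 -0.  ] w 50.0 j [ 0.27 -0.11  1.76 -0.    1.49 -0.08]
  remaining tool dxyz [-0.9 -0.3  3.7] turn 0.001
```

View pics/w2.png

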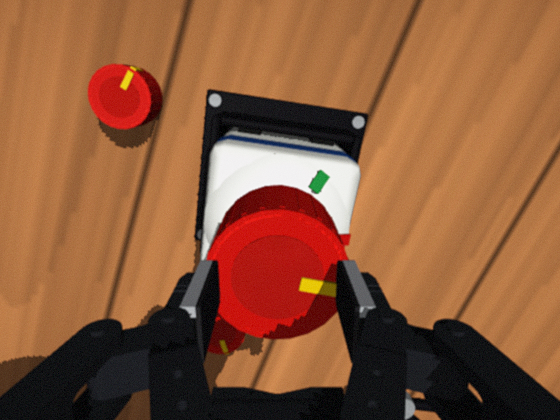

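Run:
```python
from h import *
s=get_state();print(s['effort'].round(2),s['grip_width'])
im,d=grab_frame('wrist');K,T=campose('wrist',s);P=cloud(d,K,T);P[d==0]=np.nan
cv2.imwrite('pics/w3.png',cv2.resize(im[180:400,150:400],None,fx=3,fy=2.7,interpolation=cv2.INTER_CUBIC)[:,:,::-1])
for v in (230,265,280,300,320):
    print(v,[(u,*P[v,u].round(0)) for u in (200,208,215,222,280,335,342,350,358)])
sc,d=grab_frame('scene');cv2.imwrite('pics/s3.png',cv2.resize(sc[150:270,290:430],None,fx=5,fy=5,interpolation=cv2.INTER_CUBIC)[:,:,::-1])
```

```text
[-0.000e+00 -4.845e+01 -5.802e+01  2.000e-02 -5.000e-01  0.000e+00] 50.3686242271394
230 [(200, np.float64(486.0), np.float64(104.0), np.float64(7.0)), (208, np.float64(498.0), np.float64(157.0), np.float64(121.0)), (215, np.float64(502.0), np.float64(160.0), np.float64(125.0)), (222, np.float64(507.0), np.float64(183.0), np.float64(176.0)), (280, np.float64(529.0), np.float64(193.0), np.float64(179.0)), (335, np.float64(554.0), np.float64(197.0), np.float64(169.0)), (342, np.float64(571.0), np.float64(184.0), np.float64(123.0)), (350, np.float64(617.0), np.float64(149.0), np.float64(0.0)), (358, np.float64(624.0), np.float64(151.0), np.float64(0.0))]
265 [(200, np.float64(503.0), np.float64(172.0), np.float64(189.0)), (208, np.float64(506.0), np.float64(172.0), np.float64(189.0)), (215, np.float64(509.0), np.float64(173.0), np.float64(187.0)), (222, np.float64(512.0), np.float64(169.0), np.float64(179.0)), (280, np.float64(535.0), np.float64(179.0), np.float64(181.0)), (335, np.float64(557.0), np.float64(186.0), np.float64(179.0)), (342, np.float64(556.0), np.float64(191.0), np.floa
[... 1177 characters left out ...]
0, np.float64(556.0), np.float64(188.0), np.float64(210.0)), (358, np.float64(557.0), np.float64(191.0), np.float64(213.0))]
320 [(200, np.float64(510.0), np.float64(168.0), np.float64(217.0)), (208, np.float64(513.0), np.float64(162.0), np.float64(207.0)), (215, np.float64(516.0), np.float64(153.0), np.float64(194.0)), (222, np.float64(532.0), np.float64(35.0), np.float64(30.0)), (280, np.float64(544.0), np.float64(153.0), np.float64(180.0)), (335, np.float64(642.0), np.float64(53.0), np.float64(1.0)), (342, np.float64(562.0), np.float64(172.0), np.float64(197.0)), (350, np.float64(559.0), np.float64(181.0), np.float64(211.0)), (358, np.float64(559.0), np.float64(186.0), np.float64(217.0))]
```

View pics/w3.png

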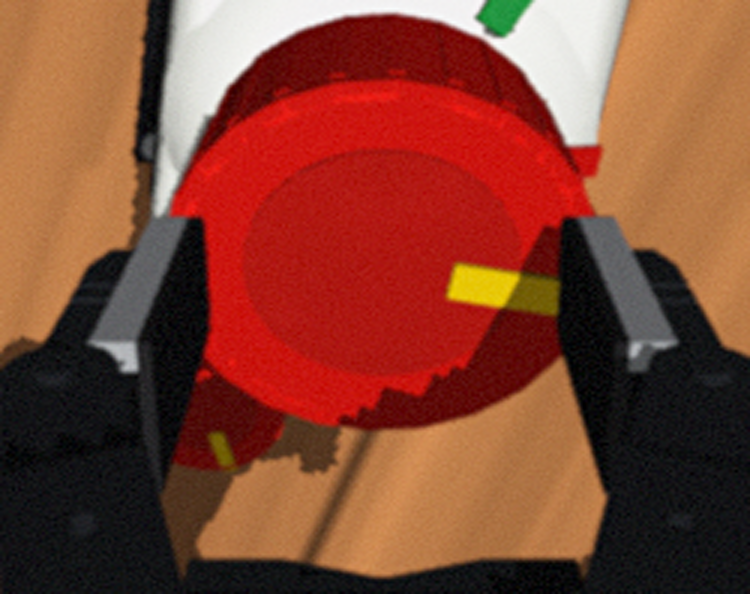

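View pics/s3.png

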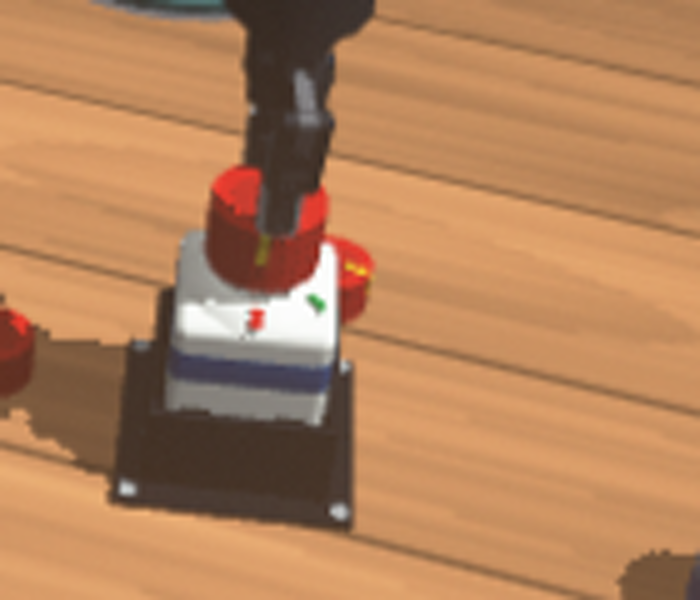

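Run:
```python
from h import *
c=get_calibration('wrist');T=np.array(c['tool_from_camera']);K=c['K']
d1=np.load('w1.npy')
s=get_state();im,d2=grab_frame('wrist')
for d in (d1,d2):
    P=cloud(d,K,T);P[d==0]=np.nan
    m=(P[...,2]>-75)&(P[...,2]<20)&(np.abs(P[...,0])<60)&(np.abs(P[...,1])<15)&(im.max(2)<120 if d is d2 else True)
    for lo in range(-75,20,8):
        q=P[m&(P[...,2]>=lo)&(P[...,2]<lo+8)]
        if len(q):
            a=q[q[:,0]<0];b=q[q[:,0]>0]
            print(lo,len(q),'L',a.min(0).round(0) if len(a) else '',a.max(0).round(0) if len(a) else '','R',b.min(0).round(0) if len(b) else '',b.max(0).round(0) if len(b) else '')
    print()
```

```text
-75 2039 L [-57. -12. -75.] [-42.  12. -67.] R [ 41. -12. -75.] [ 56.  12. -67.]
-67 1730 L [-57. -12. -67.] [-42.  11. -59.] R [ 41. -12. -67.] [ 56.  12. -59.]
-59 1442 L [-57. -12. -59.] [-42.  11. -51.] R [ 41. -12. -59.] [ 56.  12. -51.]
-51 864 L [-55. -12. -51.] [-42.  11. -43.] R [ 41. -12. -51.] [ 55.  12. -43.]
-43 12 L [-44.  -5. -43.] [-43.  10. -43.] R [ 42.  -7. -43.] [ 42.   7. -42.]

-75 1410 L [-45. -12. -75.] [-25.  11. -67.] R [ 24. -13. -75.] [ 44.  11. -67.]
-67 1323 L [-39. -12. -67.] [-25.  12. -59.] R [ 24. -12. -67.] [ 38.  11. -59.]
-59 1170 L [-39. -12. -59.] [-25.  11. -51.] R [ 24. -12. -59.] [ 38.  11. -51.]
-51 998 L [-39. -12. -51.] [-25.  11. -43.] R [ 24. -12. -51.] [ 38.  11. -43.]
-43 632 L [-38. -11. -43.] [-25.  11. -35.] R [ 18. -11. -43.] [ 37.  12. -35.]
-35 663 L [-26.  -5. -35.] [-26.  10. -34.] R [ 14. -15. -35.] [ 27.  15. -27.]
-27 7 L [-30. -12. -26.] [-29. -11. -20.] R  
-19 2 L [-30. -12. -15.] [-30. -11. -12.] R  
-11 4 L [-30. -12. -11.] [-30. -12.  -3.] R  
-3 3 L [-30. -12.  -1.] [-30. -11.   4.] R  
13 1 L [-33.  -5.  20.] [-33.  -5.  20.] R
```

The fingers are resting on top of the cap. Wrist depth puts the tips about 43 mm (open) or 35 mm (at 50) behind the reported TCP, roughly 30 mm further back than the description says. Plan: lift off, open, re-measure, and go about 32 mm lower.

```bash
python3 -m creep '0 0 -8 0 50;0 0 -16 0 60;0 0 -16 0 85;0 0 -16 0 85;0 0 -16 0 85' >/dev/null; python3 go.py 535.5 171.8 112 20
python3 - <<'E'
from h import *
s=get_state();im,d=grab_frame('wrist');save('w4.png',im)
K,T=campose('wrist',s);P=cloud(d,K,T);P[d==0]=np.nan
hsv=cv2.cvtColor(im,cv2.COLOR_RGB2HSV);pz=P[...,2]
m=(pz>176)&(pz<186)&((hsv[...,0]<36)|(hsv[...,0]>170))&(hsv[...,1]>120)
q=P[m];print(len(q),np.percentile(q,[1,50,99],axis=0).round(1),cv2.minEnclosingCircle(q[:,:2].astype(np.float32)))
y=m&(hsv[...,0]>18)&(hsv[...,0]<36);print('yel',P[y].mean(0),y.sum())
E
```

```text
t 4.4 pos [536.4 171.8 162.6] yaw 20.05 tilt [ 0.0032 -0.0003] F [-0.4  0.1  0.2] Tq [-0.03 -0.07 -0.01] w 84.9 j [ 0.27 -0.12  1.74 -0.    1.52 -0.08]
  remaining tool dxyz [-1.  -0.4 50.6] turn 0.001
12821 [[506.5 143.1 177.6]
 [534.9 174.5 180.2]
 [565.2 202.  182. ]] ((536.3181762695312, 172.15151977539062), 32.1346549987793)
yel [555.37318957 174.88952698 181.2951301 ] 520
```

View pics/w4.png

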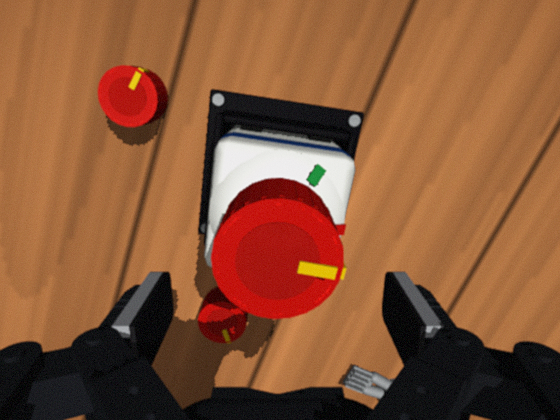

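The cap is unchanged at (278,255) and centred between the jaws. Descending to TCP z = 112.

```bash
python3 -m creep '0 -0.3 15 0 85;-0.2 -0.5 30 0 85;-0.3 -0.5 44 0 85;-0.3 -0.5 50.6 0 85;-0.3 -0.5 50.6 0 85' >/dev/null; python3 go.py 536 172.3 112 20
```

```text
t 4.87 pos [535.2 171.9 109.7] yaw 20.05 tilt [ 0.0001 -0.0011] F [-0.5  0.1 -0. ] Tq [-0.1  -0.04  0.02] w 85.0 j [ 0.27 -0.09  1.8  -0.    1.43 -0.08]
  remaining tool dxyz [ 0.9 -0.1 -2.3] turn 0.001
```

```bash
python3 -m creep '0 0 0 0 75;0 0 0 0 66;0 0 0 0 60;0 0 0 0 50;0 0 0 0 50' >/dev/null; python3 go.py 536 172.3 112 20
python3 - <<'E'
from h import *
s=get_state();im,d=grab_frame('wrist');save('w5.png',im)
E
```

```text
t 5.28 pos [535.6 172.  110.7] yaw 20.05 tilt [ 0.0015 -0.0008] F [ 0.  -0.6  6.2] Tq [ 0.    0.12 -0.04] w 60.6 j [ 0.27 -0.09  1.8  -0.    1.43 -0.08]
  remaining tool dxyz [ 0.5 -0.1 -1.3] turn 0.001
```

View pics/w5.png

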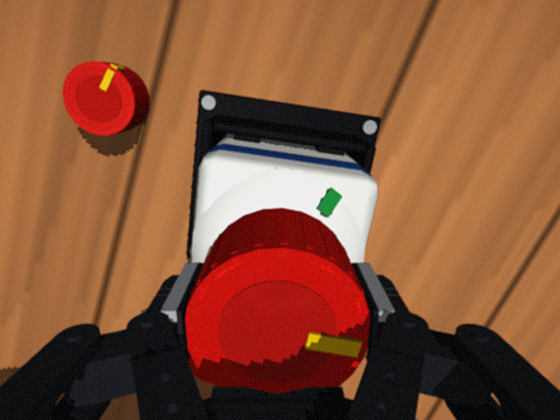

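The grip holds at 60.6 mm, with the pads on both sides of the cap at (180,295) and (370,295). Pressing down.

```bash
python3 -m creep '0 0 0 0 50;0 0 2 0 50;0 0 4 0 50;0 0 6 0 50;0 0 6 0 50' >/dev/null; python3 go.py 536 172.3 104.2 20
```

```text
t 5.75 pos [535.7 172.1 105.8] yaw 20.05 tilt [ 0.0022 -0.0006] F [-8.  -1.8 14.8] Tq [-0.31  1.18 -0.01] w 61.0 j [ 0.27 -0.09  1.8  -0.    1.42 -0.08]
  remaining tool dxyz [ 0.4 -0.1  1.6] turn 0.001
```

```bash
python3 -m creep '0 0 1.5 0 50;0 0 3 0 50;0 0 3 0 50' >/dev/null; python3 go.py 536 172.3 104.2 20
```

```text
t 6.0 pos [535.8 172.1 104.4] yaw 20.05 tilt [ 0.0031 -0.0004] F [-9.8 -3.9 16.7] Tq [-0.42  1.4   0.  ] w 60.6 j [ 0.27 -0.09  1.81 -0.    1.42 -0.08]
  remaining tool dxyz [ 0.2 -0.1  0.2] turn 0.001
```

```bash
python3 -m creep '0.2 0 2.2 -0.08 50;0.2 0 2.3 -0.17 50;0.2 0 2.3 -0.26 50;0.2 0 2.3 -0.35 50;0.2 0 2.3 -0.44 50' >/dev/null; python3 go.py 536 172.3 104 82
python3 - <<'E'
from h import *
s=get_state();im,d=grab_frame('wrist');save('w6.png',im)
E
```

```text
t 6.42 pos [537.3 172.5 104.5] yaw 45.51 tilt [0.007  0.0007] F [-0.   0.3 17.3] Tq [-0.06  0.19 -0.05] w 61.2 j [ 0.27 -0.09  1.81 -0.    1.42 -0.53]
  remaining tool dxyz [-1.  -0.8  0.5] turn -0.637
```

View pics/w6.png

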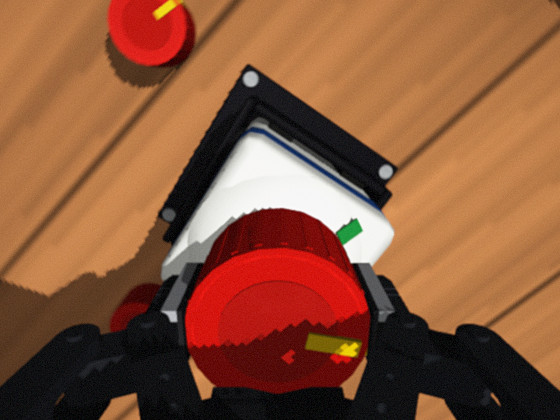

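The cap turns with the jaws: the pointer stays at (333,345) in the view while the green mark swings towards it. Continuing.

```bash
python3 -m creep '-0.4 -0.3 2.2 -0.1 50;-0.7 -0.5 2.2 -0.2 50;-0.7 -0.5 2.2 -0.3 50;-0.7 -0.5 2.2 -0.4 50;-0.7 -0.5 2.2 -0.5 50' >/dev/null; python3 go.py 536 172.3 104 82
python3 -m creep '-0.3 0 2 -0.08 50;-0.3 0 2 -0.14 50;-0.3 0 2 -0.14 50' >/dev/null;python3 go.py 536 172.3 104 82
python3 - <<'E'
from h import *
s=get_state();im,d=grab_frame('wrist');save('w7.png',im)
E
```

```text
t 6.88 pos [537.7 172.7 104.7] yaw 74.86 tilt [0.0109 0.0018] F [-0.7  0.2 16.5] Tq [ 0.05  0.17 -0.11] w 60.9 j [ 0.27 -0.09  1.81 -0.    1.41 -1.04]
  remaining tool dxyz [-0.9 -1.5  0.6] turn -0.125
t 7.13 pos [538.1 172.8 104.6] yaw 83.13 tilt [0.0127 0.0028] F [-6.  -0.6 17.7] Tq [-0.27  1.16  0.11] w 61.4 j [ 0.27 -0.09  1.81 -0.    1.41 -1.18]
  remaining tool dxyz [-0.8 -2.   0.6] turn 0.02
```

View pics/w7.png

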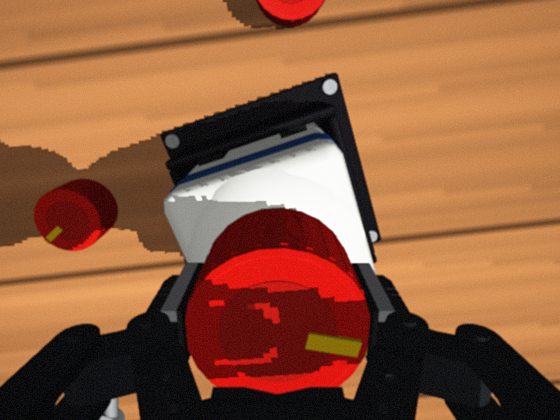

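Turned 63°, with the pointer still at the same spot in the jaws (333,345), so there was no slip. Easing up.

```bash
python3 -m creep '0 0 -2 0 50;0 0 -4 0 50;0 0 -7 0 50;0 0 -10 0 50;0 0 -13 0 50' >/dev/null; python3 go.py 536 172.3 150 82
python3 -m creep '0 0 -6 0 50;0 0 -12 0 50;0 0 -20 0 50;0 0 -28 0 50;0 0 -36 0 50' >/dev/null;python3 go.py 536 172.3 150 82
python3 - <<'E'
from h import *
s=get_state();im,d=grab_frame('wrist');save('w8.png',im)
im,d=grab_frame('scene');cv2.imwrite('pics/s8.png',cv2.resize(im[150:270,290:430],None,fx=5,fy=5)[:,:,::-1])
E
```

```text
t 7.6 pos [537.8 172.7 117.6] yaw 82.96 tilt [0.0124 0.0025] F [-0.   1.  -1.8] Tq [-0.09  0.12  0.04] w 61.0 j [ 0.27 -0.1   1.79 -0.    1.43 -1.18]
  remaining tool dxyz [ -0.5  -1.4 -32.4] turn 0.017
t 8.02 pos [537.5 172.6 154.7] yaw 82.96 tilt [0.0128 0.0026] F [ 0.5 -0.9 -0.7] Tq [ 0.03  0.02 -0.02] w 60.9 j [ 0.27 -0.12  1.75 -0.    1.5  -1.18]
  remaining tool dxyz [-0.5 -1.5  4.6] turn 0.017
```

View pics/w8.png

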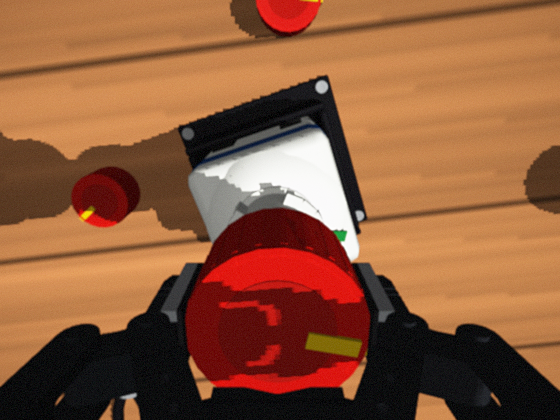

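View pics/s8.png

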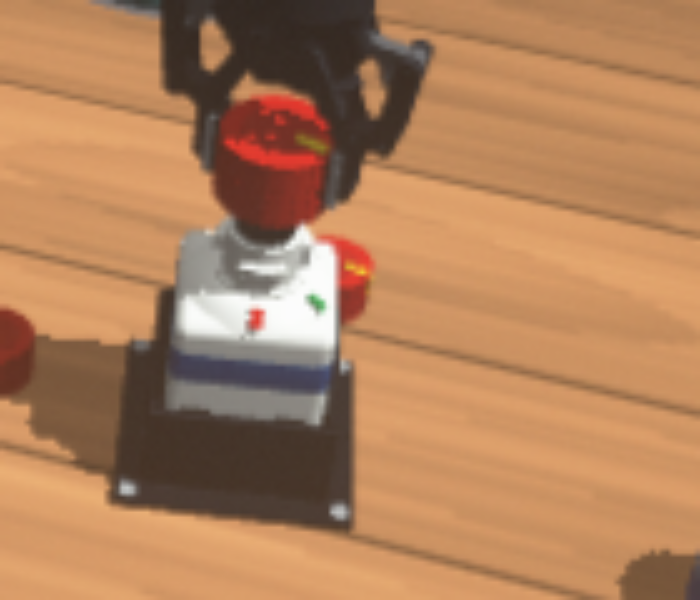

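The cap is off in the grip and the neck is exposed at crop (265,255), with the yellow pointer towards the green side. Moving to the tray.

```bash
python3 go.py 552 -270 175 42; python3 -m creep '-6 0 -8 0 50;-20 1 -16 0.03 50;-42 3 -20 0.08 50;-68 6 -20 0.13 50;-96 9 -20 0.18 50' >/dev/null; python3 go.py 552 -270 175 42
```

```text
t 8.12 pos [538.  172.8 155.6] yaw 82.96 tilt [0.0148 0.0031] F [-0.8 -0.6 -1.4] Tq [-0.03 -0.    0.03] w 60.7 j [ 0.27 -0.12  1.75 -0.    1.5  -1.18]
  remaining tool dxyz [-437.6   68.4  -20.6] turn 0.715
t 8.53 pos [534.7  74.7 176.2] yaw 72.46 tilt [0.0156 0.0031] F [-0.4 -0.6 -0.9] Tq [-0.02  0.02 -0.02] w 61.2 j [ 0.09 -0.18  1.78  0.    1.54 -1.17]
  remaining tool dxyz [-323.4  120.4    0.4] turn 0.532
```

```bash
python3 -m creep '-28 10 0 0.05 50;-56 21 0 0.1 50;-84 31 0 0.15 50;-112 42 0 0.2 50;-140 52 0 0.25 50' >/dev/null; python3 go.py 552 -270 175 42
```

```text
t 8.95 pos [541.5 -77.  176.6] yaw 57.87 tilt [0.0161 0.0028] F [ 0.7  0.4 -0.5] Tq [ 0.    0.01 -0.06] w 60.8 j [-0.19 -0.17  1.76  0.01  1.53 -1.2 ]
  remaining tool dxyz [-157.9  111.5    1.2] turn 0.277
```

```bash
python3 -m creep '-23 16 0 0.05 50;-46 33 0 0.1 50;-69 49 0 0.15 50;-86 61 0 0.2 50;-95 67 0 0.22 50' >/dev/null; python3 go.py 552 -270 175 42
python3 - <<'E'
from h import *
s=get_state();im,d=grab_frame('wrist');save('w9.png',im)
K,T=campose('wrist',s);P=cloud(d,K,T);P[d==0]=np.nan
hsv=cv2.cvtColor(im,cv2.COLOR_RGB2HSV);pz=P[...,2]
m=(hsv[...,1]<70)&(hsv[...,2]<190)&(hsv[...,2]>40)&(pz>3)&(pz<11)
m=cv2.morphologyEx(m.astype(np.uint8),cv2.MORPH_OPEN,np.ones((7,7)))
n,l,st,c=cv2.connectedComponentsWithStats(m);i=1+np.argmax(st[1:,4]);q=P[l==i];print(st[i],cv2.minAreaRect(q[:,:2].astype(np.float32)),np.median(q[:,2]))
im=np.load('top0rgb.npy');cv2.imwrite('pics/tray.png',cv2.resize(im[170:285,300:410],None,fx=6,fy=5.2,interpolation=cv2.INTER_CUBIC)[:,:,::-1])
E
```

```text
t 9.37 pos [ 546.9 -196.2  176.8] yaw 44.91 tilt [0.0161 0.0022] F [0.3 1.1 0.3] Tq [0.06 0.07 0.  ] w 60.9 j [-0.39 -0.09  1.69  0.01  1.53 -1.18]
  remaining tool dxyz [-48.5  55.8   1.7] turn 0.051
[  152   138   172   136 12071] ((554.7283325195312, -262.77398681640625), (146.67431640625, 141.0811767578125), 30.18367576599121) 6.859786129500435
```

View pics/w9.png

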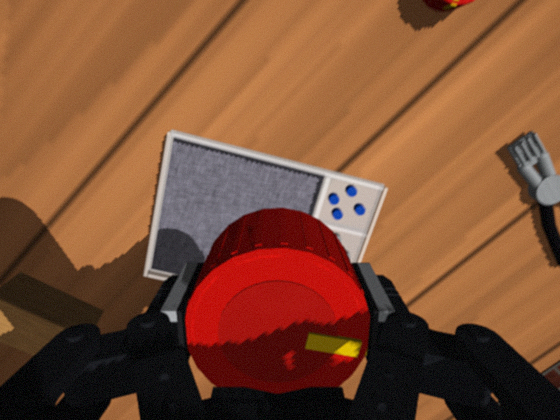

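View pics/tray.png

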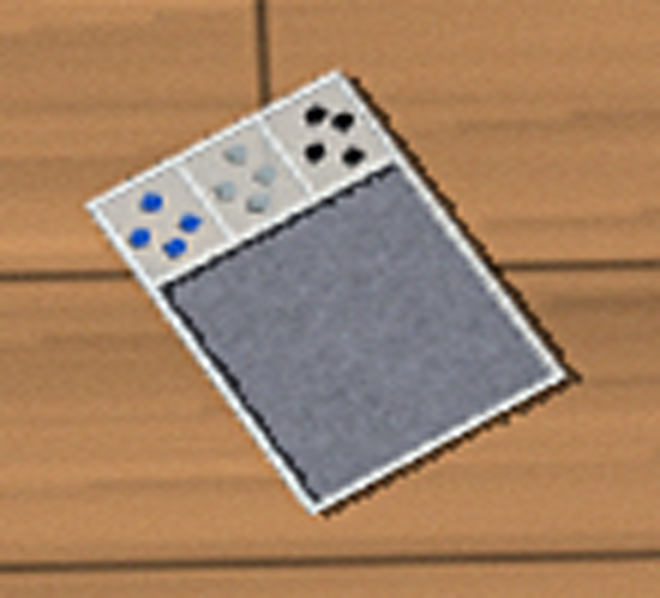

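The wrist view shows the grey pad at (240,190) in the tray's large bay. The pad fit gives centre (554.7,-262.8), yaw 30° and size 146.7x141, which agrees with the top view. Moving over it.

```bash
python3 go.py 554.6 -263.3 110 30; python3 -m creep '-9 13 10 0.05 50;-18 26 20 0.12 50;-28 40 32 0.18 50;-38 50 44 0.24 50;-42 56 50 0.26 50' >/dev/null; python3 go.py 554.6 -263.3 30 30
```

```text
t 9.42 pos [ 547.  -196.6  176.6] yaw 44.92 tilt [0.016 0.002] F [-0.5 -1.4 -0.8] Tq [-0.06  0.02  0.05] w 61.1 j [-0.39 -0.09  1.69  0.01  1.53 -1.18]
  remaining tool dxyz [-42.5  51.9  66.6] turn 0.26
t 9.83 pos [ 556.8 -266.7  125.4] yaw 29.82 tilt [0.0146 0.0025] F [-0.6 -0.2 -1.8] Tq [0.03 0.04 0.01] w 61.1 j [-0.49  0.01  1.67  0.01  1.44 -1.01]
  remaining tool dxyz [-1.6 -4.5 95.4] turn -0.003
```

```bash
python3 -m creep '-0.5 -1.5 15 0 50;-1.2 -3 38 0 50;-1.6 -4.2 62 0 50;-1.6 -4.2 82 0 50;-1.6 -4.2 92 0 50' >/dev/null; python3 go.py 554.6 -263.3 -16 30
python3 - <<'E'
from h import *
s=get_state();im,d=grab_frame('wrist');save('w10.png',im)
im,d=grab_frame('scene');cv2.imwrite('pics/s10.png',cv2.resize(im[130:270,130:270],None,fx=4.2,fy=4.2)[:,:,::-1])
E
```

```text
t 10.25 pos [ 553.7 -262.6   31.2] yaw 29.91 tilt [0.0123 0.0039] F [ 0.6 -0.6 -1.1] Tq [ 0.04  0.01 -0.02] w 61.0 j [-0.49  0.07  1.77  0.01  1.29 -1.01]
  remaining tool dxyz [-0.2  0.9 47.2] turn -0.002
```

View pics/w10.png

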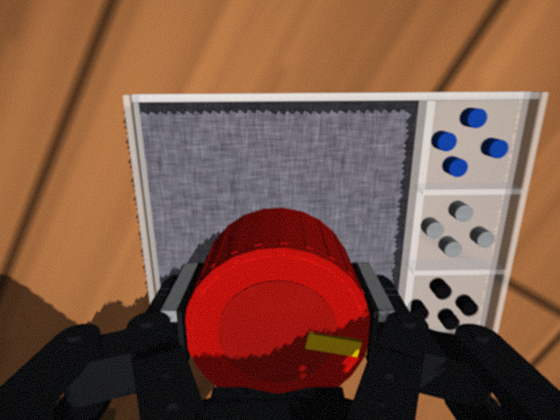

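View pics/s10.png

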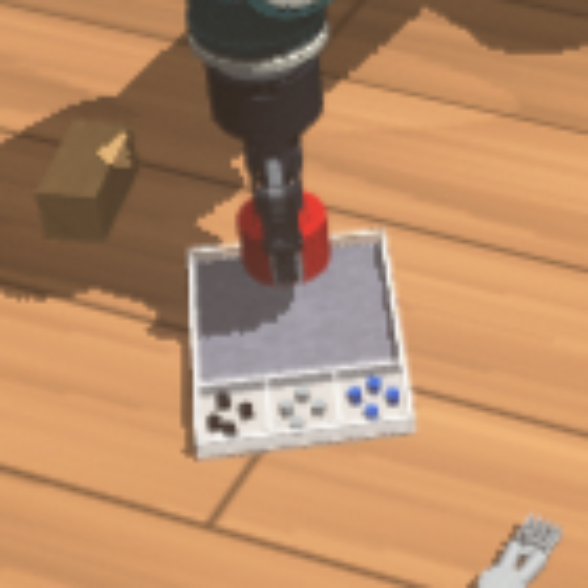

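The jaws and cap hang over the bay, square to it: left wall at column 150, divider at column 410. Lowering, with force checks.

```bash
python3 -m creep '0 0.4 10 0 50;0 0.9 22 0 50;0 0.9 32 0 50;0 0.9 39 0 50;0 0.9 42 0 50' >/dev/null; python3 go.py 554.6 -263.3 -22 30
python3 -m creep '0 0 2 0 50;0 0 4 0 50;0 0 6 0 50;0 0 6 0 50' >/dev/null; python3 go.py 554.6 -263.3 -22 30
```

```text
t 10.77 pos [ 554.5 -263.2  -11.3] yaw 29.88 tilt [0.0111 0.0045] F [-0.3 -0.6 -0.5] Tq [ 0.   -0.04 -0.01] w 61.2 j [-0.49  0.12  1.8   0.01  1.22 -1.01]
  remaining tool dxyz [-0.1  0.1 10.7] turn -0.002
t 11.1 pos [ 554.5 -263.2  -17.5] yaw 29.88 tilt [0.011  0.0046] F [-0.7  0.5  0.1] Tq [0.01 0.02 0.01] w 61.2 j [-0.49  0.12  1.8   0.01  1.21 -1.01]
  remaining tool dxyz [-0.   0.1  4.5] turn -0.002
```

```bash
python3 -m creep '0 0 1 0 50;0 0 2 0 50;0 0 3 0 50;0 0 3 0 50' >/dev/null; python3 go.py 554.6 -263.3 -22 30
python3 -m creep '0 0 0.7 0 50;0 0 1.4 0 50;0 0 1.4 0 50' >/dev/null; python3 go.py 554.6 -263.3 -22 30
```

```text
t 11.43 pos [ 554.5 -263.2  -20.6] yaw 29.88 tilt [0.011  0.0046] F [-0.2 -0.5 -0.3] Tq [0.01 0.02 0.01] w 61.4 j [-0.49  0.13  1.8   0.01  1.2  -1.01]
  remaining tool dxyz [-0.   0.2  1.4] turn -0.002
t 11.68 pos [ 554.6 -263.2  -21.9] yaw 29.88 tilt [0.0111 0.0045] F [-0.4  0.1 -0.8] Tq [-0.    0.02 -0.01] w 61.3 j [-0.49  0.13  1.8   0.01  1.2  -1.01]
  remaining tool dxyz [-0.1  0.1  0.1] turn -0.002
```

```bash
python3 -m creep '0 0 0.6 0 50;0 0 1.2 0 50;0 0 1.2 0 50' >/dev/null; python3 go.py 554.6 -263.3 -24 30
python3 -m creep '0 0 0.6 0 50;0 0 1.2 0 50;0 0 1.2 0 50' >/dev/null; python3 go.py 554.6 -263.3 -24 30
```

```text
t 11.93 pos [ 554.7 -263.3  -22.1] yaw 29.88 tilt [0.0111 0.0043] F [-5.9  3.6 11.8] Tq [ 0.32  1.2  -0.16] w 61.0 j [-0.49  0.13  1.8   0.01  1.2  -1.01]
  remaining tool dxyz [-0.1 -0.   1.9] turn -0.002
t 12.18 pos [ 554.9 -263.4  -22.1] yaw 29.88 tilt [0.0113 0.0041] F [-6.1  2.7 13.4] Tq [ 0.38  1.4  -0.17] w 60.8 j [-0.49  0.13  1.8   0.01  1.2  -1.01]
  remaining tool dxyz [-0.2 -0.2  1.9] turn -0.002
```

Contact with the pad at 12–13 N. Relaxing slightly and opening.

```bash
python3 -m creep '0 0 0 0 64;0 0 0 0 68;0 0 0 0 72;0 0 0 0 76;0 0 0 0 76' >/dev/null; python3 go.py 554.6 -263.3 -24 30
python3 - <<'E'
from h import *
s=get_state();im,d=grab_frame('wrist');save('w11.png',im)
E
```

```text
t 12.6 pos [ 554.8 -263.4  -22.3] yaw 29.88 tilt [0.0111 0.0041] F [ 0.5 -0.3 -1.1] Tq [ 0.03  0.03 -0.01] w 76.0 j [-0.49  0.13  1.8   0.01  1.2  -1.01]
  remaining tool dxyz [-0.2 -0.2  1.7] turn -0.002
```

View pics/w11.png

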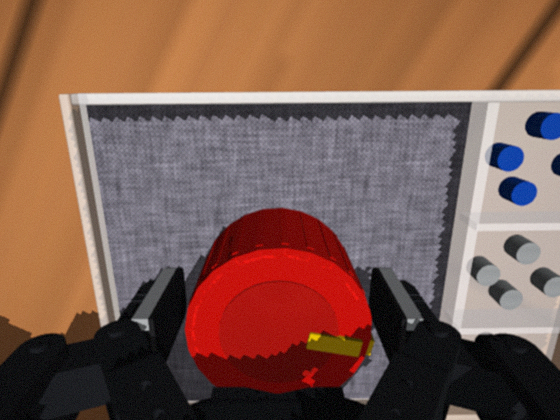

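The cap stands on the pad at (279,310) and the jaws are clear on both sides at (165,300) and (390,300). Retreating straight up.

```bash
python3 -m creep '0 0 -5 0 76;0 0 -15 0 76;0 0 -30 0 76;0 0 -50 0 76;0 0 -70 0 76' >/dev/null; python3 -m creep '0 0 -25 0 76;0 0 -50 0 76;0 0 -75 0 76;0 0 -95 0 76;0 0 -105 0 76' >/dev/null;python3 -m creep '0 0 0 0 76;0 0 0 0 76' >/dev/null; python3 go.py 554.6 -263.3 -24 30
python3 - <<'E'
from h import *
s=get_state();im,d=grab_frame('wrist');save('w12.png',im)
K,T=campose('wrist',s);P=cloud(d,K,T);P[d==0]=np.nan
hsv=cv2.cvtColor(im,cv2.COLOR_RGB2HSV);pz=P[...,2]
m=(pz>40)&(pz<55)&((hsv[...,0]<36)|(hsv[...,0]>170))&(hsv[...,1]>120)
q=P[m];c,r=cv2.minEnclosingCircle(q[:,:2].astype(np.float32));print(c,r,np.median(q[:,2]))
A=np.c_[q[:,:2]-q[:,:2].mean(0),np.ones(len(q))];print('slope',np.linalg.lstsq(A,q[:,2],rcond=None)[0])
m=(hsv[...,1]<70)&(hsv[...,2]<190)&(hsv[...,2]>40)&(pz>3)&(pz<11)
m=cv2.morphologyEx(m.astype(np.uint8),cv2.MORPH_OPEN,np.ones((7,7)))
n,l,st,cc=cv2.connectedComponentsWithStats(m);i=1+np.argmax(st[1:,4]);q=P[l==i];print(cv2.minAreaRect(q[:,:2].astype(np.float32)),np.median(q[:,2]))
im,d=grab_frame('scene');save('s12.png',im)
E
```

```text
t 13.65 pos [ 553.6 -264.5  159.1] yaw 29.88 tilt [0.016  0.0016] F [ 0.8 -0.4 -0.4] Tq [ 0.04  0.02 -0.04] w 76.0 j [-0.49 -0.01  1.64  0.01  1.5  -1.01]
  remaining tool dxyz [ -1.2  -1.8 183.1] turn -0.002
(502.2020263671875, -361.213134765625) 141.39064025878906 46.80543824558475
slope [1.19024922e-02 9.97771222e-04 4.66535937e+01]
((554.53662109375, -262.09442138671875), (146.7385711669922, 142.5616455078125), 30.316448211669922) 6.800414169681943
```

View pics/w12.png

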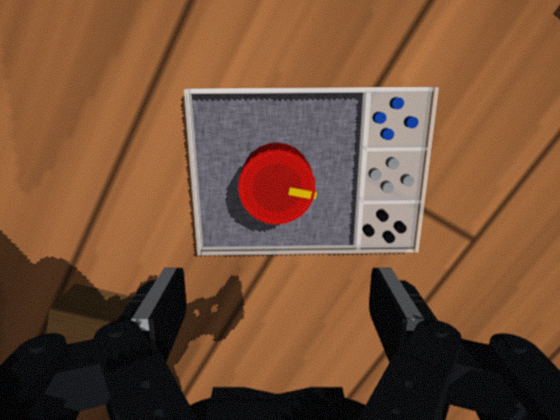

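View pics/s12.png

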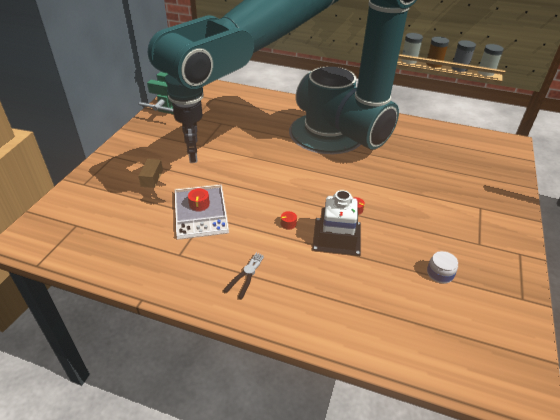

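The cap stands upright in the middle of the bay at (277,185) in the wrist view, and the tray and bystanders look unmoved. The arm is well clear, so I'm handing in.

```bash
python3 -c "
from plant import *
print(sign_off())"
```

```text
the job is handed in; nothing more can be done
None
```

I opened the bottle, put the cap open side down in the tray's large bay, and handed the job in at about 13.7 s. No verdict was reported.

**What I did:** I pressed the cap down about 6 mm (17 N), turned it 63° anticlockwise with no slip, and lifted it straight off. I lowered it onto the pad until I felt contact (12–13 N), released it and moved up clear.

**Last checks:**
- **Cap:** its top is at 46.8 mm, as expected for the cap standing on the 7 mm pad. The fitted surface slopes about 0.012 rad, and the cap looks near the middle of the bay.
- **Tray:** the pad centre is at (554.5, -262.1), within 1 mm of where I measured it just before placing.
- **Bystanders:** they look unmoved in the scene picture, but I did not measure them again.
- **Robot:** it touches nothing.

**What disagreed or failed:**
- **Finger length:** the wrist depth showed the fingertips about 30 mm farther back from the reported TCP than the description says. Because of this, my first closing landed on top of the cap with about 9 N. The cap was unharmed, and I re-gripped lower using the camera measurement.
- **Cap position fit:** the last automatic circle fit picked up the cardboard box as well and gave a useless result. The cap's position therefore rests on the pictures and on the TCP position at release (554.8, -263.4).
- **Tilt:** the tool leaned by up to about 0.016 rad during the work.

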